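Index the sample carousel and read the yellow tube

TASK

With a fingertip, push on a spoke of the blue star handle to turn the carousel until the tube with the yellow cap stands centred in front of the reader's window (within about 5 mm), and only then press the green button on the reader fully down and let it come up again. Push only the handle and the button: lift no tube out of its pocket, and leave the tub, the bottle and the rack where they stand.

Things in the scene. Friction and masses are not known exactly. Their poses are not given: they have to be found in the camera images.
- carousel: Fixed tube carousel: grey round foot 170 mm wide, with a white reader block. Origin: on the wheel's vertical axis, at the work surface. x points from the axis to the reader, z up. The block spans x 92 to 185 mm, y -37 to 37 mm, 90 mm high; its black window (20 mm wide) faces the wheel; a green stripe on its top marks the window's centre line (y = 0).
- rotor: The turning wheel on the carousel. Origin: on its vertical axis, 20 mm above the surface; z up; x turns with the wheel. It turns either way without stops, with light friction (about 1 N at a spoke's end), and stays where it is left. Five tube pockets on a circle of 50 mm radius lie at k x 72 degrees (k = 0 to 4) from its x axis; the five spokes at 36 degrees + k x 72 degrees.
- hub_top (a point): Top centre of the blue star handle, on the wheel's axis, 143 mm above the surface. The handle sits above the tubes: a hub 40 mm wide and five flat upright radial spokes, 7 mm thick, reaching 95 mm from the axis, from 118 to 140 mm above the surface, each midway between two tubes.
- read_spot (a point): The reading place: where a tube's foot stands when it is centred on the reader's window, 50 mm from the wheel's axis towards the reader, 30 mm above the surface.
- read_button (a joint): Travel of the round green push button (28 mm wide) on top of the reader, m: 0 up, 0.006 fully down; it springs back. Fully down takes about 4 N. It counts as pressed beyond 0.004.
- read_button_top (a point): Centre of the green button's top face, 152 mm from the wheel's axis, on the reader's centre line.
- tube_yellow: The sample to read: loose blood tube with a yellow cap, 13 mm wide (cap 16 mm), 75 mm long, upright in one of the five pockets (which one varies), with about 1 mm play. Origin: centre of its foot, about 30 mm above the surface; its top at 105 mm. The white tubular pocket hides it up to 78 mm above the surface.
- tube_red1: Loose blood tube with a red cap in another pocket of the wheel; same size and origin as the yellow one.
- tube_red2: Loose blood tube with a red cap in another pocket of the wheel; same size and origin as the yellow one.
- tube_red3: Loose blood tube with a red cap in another pocket of the wheel; same size and origin as the yellow one.
- tube_red4: Loose blood tube with a red cap in another pocket of the wheel; same size and origin as the yellow one.
- sharps_tub: Bystander, loose: yellow sharps tub with a red top, 90 mm wide, 107 mm high. Origin: centre of its underside.
- spray: Bystander, loose: white round bottle with a green label, 48 mm wide, 125 mm high. Origin: centre of its underside.
- tube_rack: Bystander, loose: white rack full of red and purple capped tubes, 44 x 100 mm, 78 mm high (one solid piece). Origin: centre of its underside.

How it is judged:
On the way, in this order (a step that is already met when the one before it is completed fails the run):
1. the yellow-capped tube stands at the reading place and the wheel is still (horizontal distance between tube_yellow and read_spot below 0.006 m and angular speed of rotor below 0.05 rad/s), for 0.3 s.
2. the button is pressed with the yellow tube at the reading place (horizontal distance between tube_yellow and read_spot below 0.006 m and value of joint read_button above 0.004 m), for 0.05 s.
At the end, for the whole second after the job is handed in: The yellow tube's foot is within 6 mm of the reading place, the wheel is still, the button is up again (less than 1.5 mm down) and all five tubes stand upright (within 0.2 rad) in their pockets (all of step 1 and value of joint read_button below 0.0015 m and height (world z) of each of tube_yellow, tube_red1, tube_red2, tube_red3, tube_red4 below 0.04 m and angle between each of tube_yellow, tube_red1, tube_red2, tube_red3, tube_red4's own z axis and vertical below 0.2 rad); the robot touches nothing.
It fails at once if the button is pressed (beyond 4 mm) while the yellow tube is more than 9 mm from the reading place (value of joint read_button above 0.004 m and horizontal distance between tube_yellow and read_spot above 0.009 m).
It fails at once if a tube is lifted more than 15 mm in its pocket (height (world z) of any of tube_yellow, tube_red1, tube_red2, tube_red3, tube_red4 above 0.045 m).
It fails at once if a tube is pushed directly with more than 3 N (contact force between any of tube_yellow, tube_red1, tube_red2, tube_red3, tube_red4 and the fingers above 3 N).
It fails at once if the tub, bottle or rack is moved more than 15 mm or tipped (distance of any of sharps_tub, spray, tube_rack from where it was at the start of the episode above 0.015 m or angle between any of sharps_tub, spray, tube_rack's own z axis and vertical above 0.3 rad).
It also fails if it takes over 48 s, if anything falls off the work surface, if the arm or the gripper's body presses on something with over 40 N, if the wrist force passes 120 N, or if a joint passes its speed limit or range.

ROBOT

A 6-joint arm with a two-finger parallel gripper is mounted at the origin on the work surface. World frame = base frame: x ahead of the robot, y to its left, z up, the work surface at z = 0. Lengths are in m, angles in rad, forces in N, time in s.
With the tool pointing down it reaches from about 0.3 to 0.875 m from the base axis. Payload 6.4 kg.
Tool frame: the origin (TCP) lies on the centre line of the jaws, within the pads' length; the fingertips stand 25 mm ahead of it and the grasp point (between the pads) lies 6 mm ahead of it; z points along the fingers, y is the line along which they close (so a half turn about z gives the same grasp; the last joint's range is limited). The gripper opens to 85 mm and grips with 20 to 120 N. Pads are 22 mm wide; open, the fingers measure 114 mm over their backs; the gripper's body (76 mm by 85 mm) begins 54 mm behind the grasp point. The pads swing forward as they close: fully open they stand 13 mm farther back than shut.
Start: joints at [-1.54, 0.181, 1.607, -0, 1.354, -0.206], TCP at [0.135, -0.559, 0.256] pointing down, gripper open.
Joint ranges: [-2.99, 2.99], [-0.89, 2.07], [0.3, 2.58], [-1.14, 4.28], [0, 2.63], [-3.12, 3.12]. Speed limits (rad/s): [2.57, 2.57, 3.01, 3.14, 3.14, 3.14].

INTERFACE

Orientations are given as a unit quaternion [w, x, y, z].
In Python, from bench import get_obs, camera, hand_in, spot_in gives the robot as it stands.
- The arm moves only by the shell command python3 -m jog 'ROWS'. ROWS is JSON, one flat list of numbers, 7 for each row, row after row: the shift along the tool's x, y, z in m, then the turn, a rotation vector about the tool's x, y, z in rad, then the closure, from 0 (fully open) to 1 (shut). A call has 1 to 20 rows; each row is the pose to reach, as a shift and turn from the pose commanded when the call began, along the tool's axes at that moment; what a row does not reach only later rows make up. A row lasts 1/8 s, in which the tool goes at most 62.5 mm and 10.7 degrees, less where a joint would pass 70% of its speed; a pose out of reach is approached as far as the arm can. A call with a gripper value outside its range is refused whole. The fingers move at their own pace and stop on an object; the grip force is fixed at half the most. Time passes only in rows, so rows that repeat a pose let the fingers close. It gives the time, the measured TCP pose, the force, the opening and the grip force at its end, in the units of the state.
- get_obs(): the state, without advancing time (a new reading comes with each control period).
- camera(name): name is "side" or "top" or "wrist"; returns a dict with "frame" (480x640x3 uint8, red, green, blue), "mtx" (3x3 intrinsics, pixels), "distortion" ([k1, k2, p1, p2, k3] as OpenCV has them; the pictures are not rectified), "extrinsics" (4x4, takes a point from camera to world coordinates). Camera axes: x right, y up, looking along -z (the intrinsics and any distortion apply to the point x, -y, -z); pixel columns grow to the right and rows downward; lengths in m; the calibration is good to about 2 mm. A picture is of the moment at which its call begins. There is no depth.
- hand_in(): hands the job in; it is judged then, once.
Trained networks look in a picture, given as the dict that the camera call returned (one of the last four; its "shot" number tells which), for a name from the list of things; names that differ only in an ending like _2 or _b are one class to them, and where a whole thing is asked for, a point or a joint stands for the part that bears it (a point fixed in the world has none). Each returns a list of dicts, best first, with "confidence" (0 to 1); they miss things now and then, are a little off and sometimes report something else, mostly with a low value. They report only what shows in the picture. A call takes as long as a camera call.
- spot_in(picture, name): "xyz" ([x, y, z] in m, in world coordinates, good to about 4 mm: the middle of the surface that is visible of it).
The state is a dict: "time_s": time; "q": joint angles; "dq": joint speeds; "joint_efforts": joint torques, N m; "eef_pos": TCP position; "eef_rot": TCP orientation; "wrist_force": force on the tool from outside, world axes, zero at the start; "torque": the same for the moment, N m; "opening": opening from 0.0 (shut) to 1.0 (fully open); "grasp_force": force on a finger pad.
Only numpy, scipy, OpenCV 4.12 (cv2) and the standard library are available. Lean on these libraries where they do the work, as an engineer would, in place of code of your own. Each camera call takes 0.05 s, during which the arm holds its last target. There are 200 camera calls.

## Working session

There is one attempt and no reset: what is moved stays moved. The work goes in short steps, Python scripts to look and compute and a shell command to move; the robot and the scene stay as the last step left them, time stands still between calls to the robot, and variables do not carry over. Pictures are saved under pics/ and viewed, at most 10 in all, crops included, and the job is handed in when it is done.

```bash
mkdir -p pics; cat > h.py <<'E'
import numpy as np,cv2
from bench import *
def pix(c,P):
    E=np.array(c["extrinsics"]);p=(np.atleast_2d(P)-E[:3,3])@E[:3,:3];p=p*[1,-1,-1]
    return cv2.projectPoints(p.reshape(-1,1,3),np.zeros(3),np.zeros(3),np.array(c["mtx"]),np.array(c["distortion"],float))[0].reshape(-1,2)
def at_z(c,uv,z):
    E=np.array(c["extrinsics"]);u=cv2.undistortPoints(np.array(uv,float).reshape(-1,1,2),np.array(c["mtx"]),np.array(c["distortion"],float)).reshape(-1,2)
    d=np.c_[u[:,0],-u[:,1],-np.ones(len(u))]@E[:3,:3].T
    return E[:3,3]+d*((z-E[2,3])/d[:,2])[:,None]
def save(c,n):cv2.imwrite("pics/"+n+".png",cv2.cvtColor(c["frame"],cv2.COLOR_RGB2BGR))
E
python3 - <<'E'
from h import *
for n in("top","side"):
    c=camera(n);save(c,n)
    for t in("read_button_top","hub_top","tube_yellow","tube_red1","sharps_tub","spray","tube_rack","carousel"):
        r=spot_in(c,t);print(n,t,[(np.round(k["xyz"],3).tolist(),round(k["confidence"],2)) for k in r[:4]])
print(get_obs()["eef_rot"],get_obs()["eef_pos"])
E
```

```text
top read_button_top [([0.681, 0.154, 0.082], 0.73), ([0.666, -0.042, 0.113], 0.69)]
top hub_top [([0.533, 0.038, 0.024], 0.64)]
top tube_yellow [([0.556, -0.004, 0.105], 0.47)]
top tube_red1 [([0.591, 0.046, 0.107], 0.53), ([0.498, 0.073, 0.103], 0.47), ([0.501, 0.011, 0.107], 0.4)]
top sharps_tub [([0.683, 0.156, 0.083], 0.64), ([0.668, -0.043, 0.112], 0.32)]
top spray [([0.722, 0.083, 0.084], 0.94), ([0.55, -0.167, 0.046], 0.74)]
top tube_rack [([0.551, -0.164, 0.046], 0.93)]
top carousel [([0.622, -0.018, 0.085], 0.94)]
side read_button_top [([0.665, -0.05, 0.11], 0.51)]
side hub_top [([0.536, 0.029, 0.063], 0.76), ([0.667, -0.05, 0.111], 0.53)]
side tube_yellow [([0.557, -0.008, 0.099], 0.74), ([0.502, 0.005, 0.102], 0.22)]
side tube_red1 [([0.498, 0.004, 0.099], 0.72), ([0.547, -0.191, 0.041], 0.67)]
side sharps_tub [([0.683, 0.134, 0.084], 0.76), ([0.503, 0.06, 0.091], 0.73), ([0.668, -0.051, 0.11], 0.19)]
side spray [([0.726, 0.073, 0.077], 0.76)]
side tube_rack [([0.549, -0.195, 0.042], 0.61)]
side carousel [([0.63, -0.05, 0.047], 0.91)]
[-8.49704473e-06  9.92998876e-01  1.18123798e-01 -4.72514008e-07] [ 0.13489443 -0.55895238  0.25629188]
```

View pics/top.png

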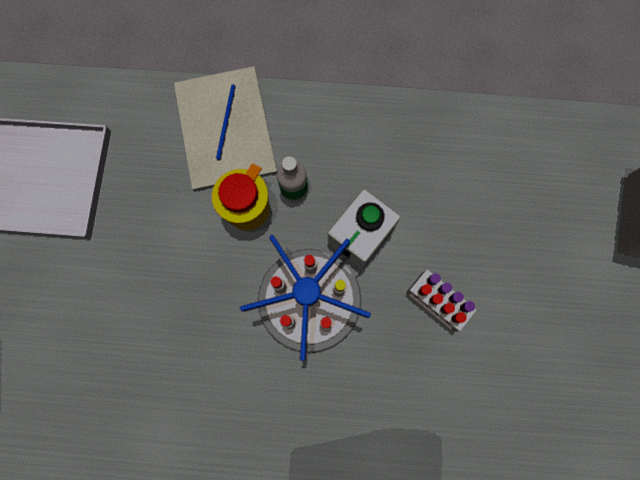

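View pics/side.png

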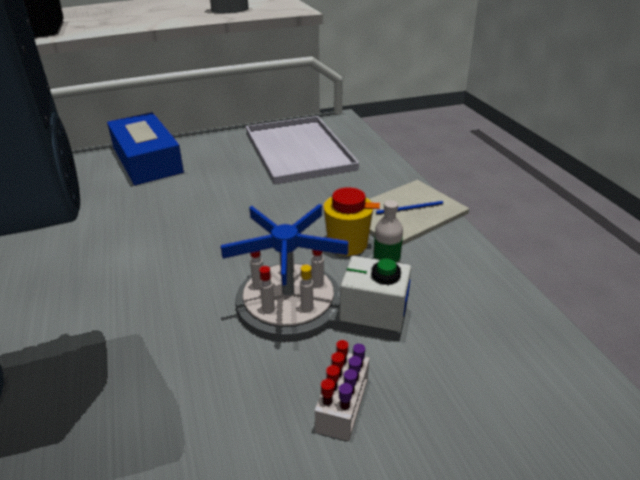

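The top view shows the hub at about (306,291), spoke tips at (273,238), (348,241), (369,315), (303,358) and (242,308), the yellow cap at (340,287) and the button at (371,214). The side view agrees: yellow sits next to the reader, on the rack side.

```bash
cat >> h.py <<'E'
from scipy.optimize import minimize
def wheel(c,x0=None):
    """fit axis x,y and spoke angle by overlaying star on blue mask; return axis, spoke angle mod 72"""
    f=c["frame"].astype(int);m=((f[...,2]>1.6*f[...,0])&(f[...,2]>1.6*f[...,1])&(f[...,2]>50)).astype(np.uint8)
    uv0=pix(c,[*x0,.14])[0];yy,xx=np.nonzero(m);k=np.hypot(xx-uv0[0],yy-uv0[1])<90
    P=at_z(c,np.c_[xx[k],yy[k]],.140)[:,:2]
    def cost(v):
        d=P-v[:2];r=np.hypot(*d.T);a=np.arctan2(d[:,1],d[:,0])-v[2];h=np.radians(36)
        a=(a+h)%(2*h)-h;return np.mean(np.where(r<.02,0,np.minimum(np.abs(r*np.sin(a)),.02)**2)+np.maximum(r-.095,0)**2)
    return min((minimize(cost,[*x0,t],method="Nelder-Mead",options=dict(xatol=1e-6,fatol=1e-12)) for t in np.radians(range(0,72,12))),key=lambda s:s.fun),k.sum()
def cap(c,guess):
    hsv=cv2.cvtColor(c["frame"],cv2.COLOR_RGB2HSV);m=cv2.inRange(hsv,(22,120,70),(38,255,255));yy,xx=np.nonzero(m)
    u=pix(c,[*guess,.105])[0];k=np.hypot(xx-u[0],yy-u[1])<15
    return at_z(c,[[xx[k].mean(),yy[k].mean()]],.103)[0],k.sum()
E
python3 - <<'E'
from h import *
c=camera("top")
s,n=wheel(c,[.54,.04]);print(s.x,np.degrees(s.x[2])%72,s.fun**.5,n)
h=s.x[:2]
f=cv2.cvtColor(c["frame"],cv2.COLOR_RGB2HSV);g=cv2.inRange(f,(50,120,60),(80,255,255));yy,xx=np.nonzero(g)
k=np.hypot(xx-371,yy-214)<16
print([int(k.sum()),xx[k].mean(),yy[k].mean()])
b=at_z(c,[[xx[k].mean(),yy[k].mean()]],.112)[0];print("button",b,np.hypot(*(b[:2]-h)),np.degrees(np.arctan2(*(b[:2]-h)[::-1])))
y,ny=cap(c,[.556,-.004]);d=y[:2]-h;print("yellow",y,ny,np.hypot(*d),np.degrees(np.arctan2(d[1],d[0])))
print(np.array(c["extrinsics"])[:3,3],get_obs()["time_s"])
E
```

```text
[0.54316261 0.04137477 0.65435475] 37.491765472162115 0.0016483369623842144 1945
[234, np.float64(370.47435897435895), np.float64(213.77777777777777)]
button [ 0.66896838 -0.04349999  0.112     ] 0.15175907098501035 -34.00554086503347
yellow [ 0.55972724 -0.00540856  0.103     ] 92 0.049629291126514104 -70.50241185854408
[0.46897929 0.00744891 0.81089717] 0.95
```

```bash
python3 -m jog '[0.08,-0.09,0,0,0,0,1, 0.16,-0.18,0,0,0,0,1, 0.24,-0.27,0,0,0,0,1, 0.32,-0.36,0,0,0,0,1, 0.40,-0.45,0,0,0,0,1, 0.469,-0.536,0,0,0,0,1, 0.469,-0.536,0,0,0,0,1, 0.469,-0.536,0,0,0,0,1, 0.469,-0.536,0,0,0,0,1, 0.469,-0.536,0,0,0,0,1, 0.469,-0.536,0,0,0,0,1, 0.469,-0.536,0,0,0,0,1, 0.469,-0.536,0,0,0,0,1, 0.469,-0.536,0,0,0,0,1, 0.469,-0.536,0,0,0,0,1, 0.469,-0.536,0,0,0,0,1]'
```

```text
time_s: 2.95
eef_pos: [0.465, 0.0712, 0.2564]
eef_rot: [0.0, 0.993, 0.117, 0.0]
wrist_force: [0.5, 0.4, 0.1]
opening: 0.001
grasp_force: 0.0
```

```bash
python3 -m jog '[0,0,0.03,0,0,0,1, 0,0,0.06,0,0,0,1, 0,0,0.09,0,0,0,1, 0,0,0.107,0,0,0,1, 0,0,0.107,0,0,0,1, 0,0,0.107,0,0,0,1]'; python3 - <<'E'
from h import *
c=camera("side");f=c["frame"][150:350,160:420];c["frame"]=cv2.resize(f,None,fx=3,fy=3);save(c,"s2")
print(get_obs()["eef_pos"],get_obs()["wrist_force"])
E
```

```text
time_s: 3.7
eef_pos: [0.4657, 0.0717, 0.1502]
eef_rot: [0.0, 0.993, 0.118, 0.001]
wrist_force: [1.2, -0.6, 0.2]
opening: 0.003
grasp_force: 0.0
[0.46587928 0.07179125 0.15041058] [-0.12270742 -0.55204721 -0.60123996]
```

View pics/s2.png

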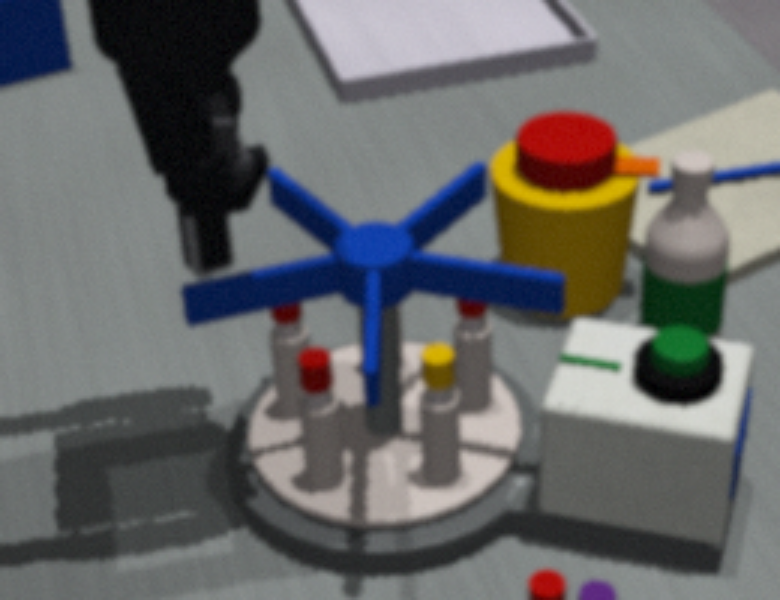

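The fingertip stands behind the near spoke at spoke height, and the yellow cap is at (438,365) in the crop. I'll push slowly most of the way and then measure.

```bash
python3 -m jog '[-0.001,0.006,0,0,0,0,1, -0.002,0.012,0,0,0,0,1, -0.003,0.017,0,0,0,0,1, -0.004,0.021,0,0,0,0,1, -0.005,0.025,0,0,0,0,1, -0.006,0.029,0,0,0,0,1, -0.006,0.033,0,0,0,0,1, -0.007,0.037,0,0,0,0,1, -0.008,0.041,0,0,0,0,1, -0.008,0.044,0,0,0,0,1, -0.009,0.047,0,0,0,0,1, -0.009,0.049,0,0,0,0,1, -0.009,0.050,0,0,0,0,1, -0.009,0.051,0,0,0,0,1, -0.009,0.051,0,0,0,0,1, -0.009,0.051,0,0,0,0,1]'
cat > m.py <<'E'
from h import *
c=camera("top");s,n=wheel(c,[.543,.041]);h=np.array([.5432,.0414]);print("spoke",np.degrees(s.x[2])%72,s.x[:2],s.fun**.5,n)
a=np.degrees(s.x[2])
g=max(((180,250),),key=len);t=[x for x in [a%72+72*k for k in range(5)] if 175<x<247]
if t: 
    r=np.radians(t[0]-108-0);gq=h+.05*np.array([np.cos(r),np.sin(r)])
    for k in (-36,):
        y,ny=cap(c,gq);print("guess",gq,"cap",y,ny,"ang",np.degrees(np.arctan2(y[1]-h[1],y[0]-h[0])),"want -34.0")
o=get_obs();print(o["eef_pos"],o["wrist_force"],o["time_s"])
E
python3 m.py
```

```text
time_s: 5.75
eef_pos: [0.4683, 0.0204, 0.1493]
eef_rot: [0.0, 0.993, 0.118, -0.0]
wrist_force: [-0.6, 0.8, -0.2]
opening: -0.002
grasp_force: 0.1
spoke 65.19580632557944 [0.54355726 0.04120436] 0.0017739030449418552 862
guess [0.53349187 0.09044847] cap [nan nan nan] 0 ang nan want -34.0
[0.46828466 0.02038037 0.14930317] [ 0.45822186 -0.07678872  0.26269284] 5.8h.py:24: RuntimeWarning: Mean of empty slice.
  return at_z(c,[[xx[k].mean(),yy[k].mean()]],.103)[0],k.sum()
  ret = ret.dtype.type(ret / rcount)
```

```bash
sed -i 's/t\[0\]-108-0/t[0]-252/' m.py; python3 -m jog '[0.001,0.002,0,0,0,0,1, 0.001,0.004,0,0,0,0,1, 0.002,0.006,0,0,0,0,1, 0.003,0.008,0,0,0,0,1, 0.003,0.009,0,0,0,0,1, 0.004,0.010,0,0,0,0,1, 0.004,0.011,0,0,0,0,1, 0.004,0.011,0,0,0,0,1, 0.004,0.011,0,0,0,0,1]'; python3 m.py
```

```text
time_s: 6.92
eef_pos: [0.4749, 0.0106, 0.1494]
eef_rot: [0.0, 0.993, 0.118, 0.0]
wrist_force: [-0.3, 0.6, -0.5]
opening: 0.002
grasp_force: 0.2
spoke 2.8297692471734037 [0.54333037 0.04120152] 0.0019856991928316583 461
guess [0.58505243 0.01404358] cap [0.5850571 0.0143049 0.103    ] 93 ang -32.91594755954791 want -34.0
[0.47484885 0.01062609 0.14934236] [ 0.01759416  0.50791547 -0.16028363] 6.975
```

```bash
python3 -m jog '[0,-0.008,0,0,0,0,1, 0,-0.02,0,0,0,0,1, 0,-0.02,-0.04,0,0,0,1, 0,-0.02,-0.08,0,0,0,1, 0.04,0.01,-0.08,0,0,0,1, 0.08,0.04,-0.08,0,0,0,1, 0.12,0.06,-0.08,0,0,0,1, 0.15,0.08,-0.08,0,0,0,1, 0.176,0.098,-0.08,0,0,0,1, 0.176,0.098,-0.08,0,0,0,1, 0.176,0.098,-0.08,0,0,0,1, 0.176,0.098,-0.08,0,0,0,1]'; python3 m.py; python3 - <<'E'
from h import *
c=camera("side");f=c["frame"][150:350,160:420];c["frame"]=cv2.resize(f,None,fx=3,fy=3);save(c,"s3")
E
```

```text
time_s: 8.48
eef_pos: [0.6681, -0.0425, 0.2294]
eef_rot: [-0.0, 0.993, 0.118, -0.0]
wrist_force: [-0.2, 0.2, -0.1]
opening: -0.003
grasp_force: 0.0Traceback (most recent call last):
  File "m.py", line 2, in <module>
    c=camera("top");s,n=wheel(c,[.543,.041]);h=np.array([.5432,.0414]);print("spoke",np.degrees(s.x[2])%72,s.x[:2],s.fun**.5,n)
                        ~~~~~^^^^^^^^^^^^^^^
  File "h.py", line 16, in wheel
    P=at_z(c,np.c_[xx[k],yy[k]],.140)[:,:2]
      ~~~~^^^^^^^^^^^^^^^^^^^^^^^^^^^
  File "h.py", line 7, in at_z
    E=np.array(c["extrinsics"]);u=cv2.undistortPoints(np.array(uv,float).reshape(-1,1,2),np.array(c["mtx"]),np.array(c["distortion"],float)).reshape(-1,2)
                                  ~~~~~~~~~~~~~~~~~~~^^^^^^^^^^^^^^^^^^^^^^^^^^^^^^^^^^^^^^^^^^^^^^^^^^^^^^^^^^^^^^^^^^^^^^^^^^^^^^^^^^^^^^^
cv2.error: OpenCV(4.12.0) /io/opencv/modules/calib3d/src/undistort.dispatch.cpp:347: error: (-215:Assertion failed) CV_IS_MAT(_src) && CV_IS_MAT(_dst) && (_src->rows == 1 || _src->cols == 1) && (_dst->rows == 1 || _dst->cols == 1) && _src->cols + _src->rows - 1 == _dst->rows + _dst->cols - 1 && (CV_MAT_TYPE(_src->type) == CV_32FC2 || CV_MAT_TYPE(_src->type) == CV_64FC2) && (CV_MAT_TYPE(_dst->type) == CV_32FC2 || CV_MAT_TYPE(_dst->type) == CV_64FC2) in function 'cvUndistortPointsInternal'
```

View pics/s3.png

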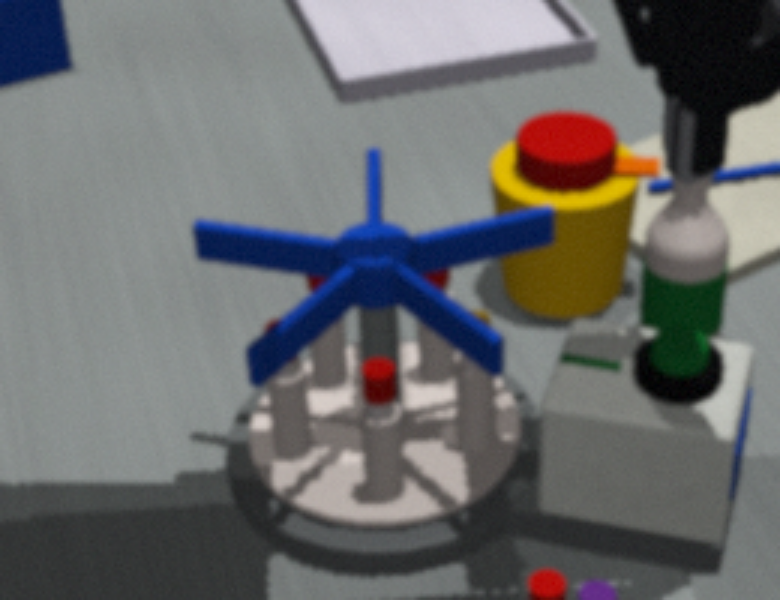

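The yellow cap shows beside the spoke at (482,318), and the finger is above the button at about (690,165). I'll check the wheel angle by projecting the spoke tips into this view.

```bash
python3 - <<'E'
from h import *
c=camera("side")
for t0 in (-1.2,1.2,2.8,4.2):
    t=np.radians(t0+72*np.arange(5));P=np.c_[.5433+.095*np.cos(t),.0413+.095*np.sin(t),0*t+.14]
    print(t0,((pix(c,P)-[160,150])*3).round().tolist())
print(((pix(c,[[.669,-.0435,.112],[.6681,-.0425,.2044]])-[160,150])*3).round())
E
```

```text
-1.2 [[558.0, 210.0], [386.0, 143.0], [199.0, 211.0], [239.0, 341.0], [488.0, 341.0]]
1.2 [[555.0, 205.0], [378.0, 143.0], [196.0, 215.0], [245.0, 344.0], [495.0, 337.0]]
2.8 [[553.0, 203.0], [373.0, 143.0], [194.0, 218.0], [250.0, 346.0], [500.0, 335.0]]
4.2 [[551.0, 200.0], [369.0, 143.0], [192.0, 220.0], [254.0, 348.0], [504.0, 333.0]]
[[680. 337.]
 [690. 171.]]
```

The projection matches 2.8°, so the wheel stayed put. Pressing the button in small steps while watching the force.

```bash
python3 -m jog '[0.001,0.001,0.03,0,0,0,1, 0.001,0.001,0.06,0,0,0,1, 0.001,0.001,0.08,0,0,0,1, 0.001,0.001,0.086,0,0,0,1, 0.001,0.001,0.090,0,0,0,1, 0.001,0.001,0.092,0,0,0,1, 0.001,0.001,0.094,0,0,0,1, 0.001,0.001,0.094,0,0,0,1, 0.001,0.001,0.094,0,0,0,1]'
```

```text
time_s: 9.75
eef_pos: [0.6706, -0.0442, 0.136]
eef_rot: [0.0, 0.993, 0.118, 0.001]
wrist_force: [0.7, 0.5, 1.6]
opening: 0.002
grasp_force: 0.8
```

```bash
python3 -m jog '[0,0,0.001,0,0,0,1, 0,0,0.002,0,0,0,1, 0,0,0.003,0,0,0,1, 0,0,0.004,0,0,0,1, 0,0,0.004,0,0,0,1, 0,0,0.004,0,0,0,1]'
```

```text
time_s: 10.5
eef_pos: [0.6703, -0.0441, 0.1315]
eef_rot: [0.0, 0.993, 0.118, 0.0]
wrist_force: [1.7, -1.0, 3.8]
opening: -0.001
grasp_force: 1.8
```

```bash
python3 -m jog '[0,0,0.001,0,0,0,1, 0,0,0.002,0,0,0,1, 0,0,0.002,0,0,0,1, 0,0,0.002,0,0,0,1]'
```

```text
time_s: 11.0
eef_pos: [0.6704, -0.0442, 0.1309]
eef_rot: [0.0, 0.993, 0.118, 0.0]
wrist_force: [-1.2, 0.5, 11.0]
opening: -0.0
grasp_force: 5.8
```

The force has risen to 11 N with travel stopped, so the button is fully down. Lifting off, moving back clear of the wheel, then checking.

```bash
python3 -m jog '[0,0,-0.01,0,0,0,1, 0,0,-0.05,0,0,0,1, 0,0,-0.1,0,0,0,1, -0.05,0.05,-0.12,0,0,0,1, -0.1,0.1,-0.12,0,0,0,1, -0.14,0.14,-0.12,0,0,0,1, -0.18,0.18,-0.12,0,0,0,1, -0.22,0.22,-0.12,0,0,0,1, -0.26,0.26,-0.12,0,0,0,1, -0.3,0.3,-0.12,0,0,0,1, -0.3,0.3,-0.12,0,0,0,1, -0.3,0.3,-0.12,0,0,0,1, -0.3,0.3,-0.12,0,0,0,1, -0.3,0.3,-0.12,0,0,0,1]'; python3 m.py; python3 - <<'E'
from h import *
c=camera("top");save(c,"t4")
E
```

```text
time_s: 12.75
eef_pos: [0.4496, -0.4048, 0.2492]
eef_rot: [-0.0, 0.993, 0.119, -0.0]
wrist_force: [-0.7, 0.6, -0.8]
opening: -0.0
grasp_force: 0.0
spoke 2.786518405222749 [0.5431418  0.04135547] 0.0016405447408939572 1931
guess [0.58503177 0.014012  ] cap [0.5850571 0.0143049 0.103    ] 93 ang -32.91594755954791 want -34.0
[ 0.44951927 -0.40497232  0.24929922] [-0.30751498 -0.5911922   1.08562791] 12.8
```

View pics/t4.png

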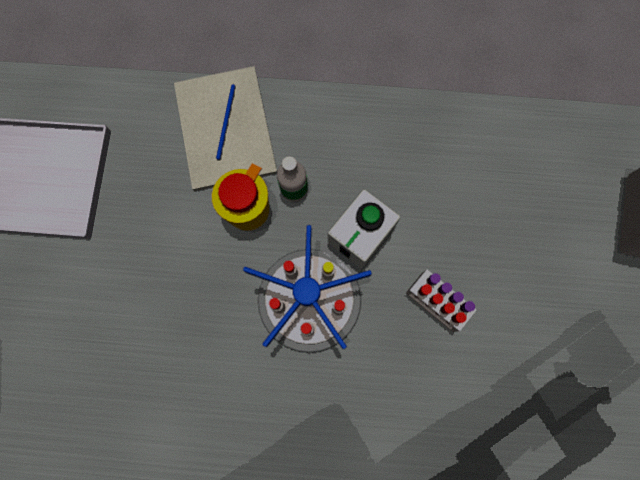

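The yellow cap at (328,268) lines up with the green stripe, the button at (371,214) is up, and the tub, bottle and rack have not moved.

```bash
python3 -c "from bench import hand_in;print(hand_in())"
```

```text
the job is handed in; nothing more can be done
None
```

The job is handed in: the yellow tube measures about 1 mm from the centre of the reader's window, the button was pressed fully down and came back up, and the tub, bottle and rack are where they stood; no verdict came back.

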